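Shut and lock the service cover of the wire stripping machine

ROBOT

A 6-joint arm with a two-finger parallel gripper is mounted at the origin on the work surface. World frame = base frame: x ahead of the robot, y to its left, z up, the work surface at z = 0. Lengths are in m, angles in rad, forces in N, time in s.
With the tool pointing down it reaches from about 0.4 to 0.825 m from the base axis. Payload 7 kg.
Tool frame: the origin (TCP) lies at the centre of the arm's flange, where the gripper is bolted on; the fingertips stand 178 mm ahead of it and the grasp point (between the pads) lies 159 mm ahead of it; z points along the fingers, y is the direction in which the jaws open and shut (so a half turn about z gives the same grasp; the last joint's range is limited). The gripper opens to 88 mm and grips with 3 to 60 N. Pads are 19 mm wide; open, the fingers measure 130 mm over their backs; the gripper's body (78 mm by 193 mm) begins 47 mm behind the grasp point.
Start: joints at [1.428, 0.359, 0.012, 0, -1.224, -0.288], TCP at [0.282, 0.613, 0.405] pointing down, gripper open.
Joint ranges: [-3.07, 3.07], [-1.43, 2.12], [-1.02, 1.25], [-3.03, 1.67], [-3.05, -0], [-3.03, 3.03]. Speed limits (rad/s): [2.39, 2.39, 3.01, 3.14, 3.14, 3.14].

INTERFACE

Orientations are given as [roll, pitch, yaw] about the fixed x, y, z axes, in that order (R = Rz(yaw) Ry(pitch) Rx(roll)).
In Python, from station import * gives the robot as it stands.
- The arm moves only by the tool send_rows, never from a script. Its argument "motion" is a list of rows, each an object with "offset": the shift along the tool's x, y, z in cm, a list of three; "turn": the turn about the tool's z in degrees. In form: [{"offset": [x, y, z], "turn": turn}, ...]. A call has 1 to 8 rows; each row is the pose to reach, as a shift and turn from the pose commanded when the call began, along the tool's axes at that moment; what a row does not reach only later rows make up. A row lasts 1/10 s, in which the tool goes at most 50 mm and 8.59 degrees, less where a joint would pass 70% of its speed; a pose out of reach is approached as far as the arm can. A call with a gripper value outside its range is refused whole. "hand" is the opening, from -1 (shut) to 1 (fully open), set as the call begins (left out, the last holds). The fingers move at their own pace and stop on an object; "squeeze" is the grip in N (left out, the last holds). Time passes only in rows, so rows that repeat a pose let the fingers close. It gives the time, the measured TCP pose, the force and the opening at its end, in the units of the state.
- get_state(): the state, without advancing time (a new reading comes with each control period).
- grab_frame(name): name is "side" or "top"; returns a dict with "frame" (400x640x3 uint8, blue, green, red), "range_z" (400x640 float32, m along the optical axis (not along the pixel's ray), 0 where there is no reading), "vertical_fov" (degrees; the focal length in pixels is half the picture's height over the tangent of half this angle, whatever the lens; pixels are square), "cx", "cy" (the principal point, pixels), "cam_to_world" (4x4, takes a point from camera to world coordinates). Camera axes: x right, y up, looking along -z (the intrinsics and any distortion apply to the point x, -y, -z); pixel columns grow to the right and rows downward; lengths in m; the calibration is good to about 2 mm. A picture is of the moment at which its call begins.
- job_done(): hands the job in, once; it reports no verdict.
The state is a dict: "t": time; "q": joint angles; "qd": joint speeds; "joint_efforts": joint torques, N m; "eef_pos": TCP position; "ee_rot": TCP orientation; "force": force on the tool from outside, world axes, zero at the start; "moment": the same for the moment, N m; "width": finger opening in m.
Only numpy, scipy, OpenCV 4.12 (cv2) and the standard library are available. Lean on these libraries where they do the work, as an engineer would, in place of code of your own. Each camera call takes 0.05 s, during which the arm holds its last target. There are 200 camera calls.

TASK

The blue service cover on top of the wire stripping machine has been left ajar. Push it down with a fingertip until it is fully shut, then set the fingertip in the slot of its quarter-turn fastener and turn it clockwise, a quarter turn to its stop, so that the cover is locked. Do not lift the cover or pick anything up, and leave the crimping pliers, the parts bin and the jar where they are.

Things in the scene. Friction and masses are not known exactly. Their poses are not given: they have to be found in the camera images.
- machine: blue bench-top wire stripping machine, fixed on the bench, turned up to 20 degrees. Origin on the bench; x to its back (hinge side), y to its left, z up. Housing x -150 to 150, y -250 to 150, top at z 180 mm. Right side (y below -135): fixed deck with screen, low buttons and a red emergency stop at x -105, y -195, top z 218. The rest of the top is the cover.
- cover (a joint): hinge of the service cover, rad: 0 = fully shut (top face level with the deck, z 180 mm, hard stop), growing as its front edge rises. Hinge line: along the machine's y at x 102, z 170. A 10 mm plate, y -132 to 132; shut it reaches x -146. Starts 0.22 to 0.40. Stiff friction hinge: stays where left; a few N down near the front edge moves it.
- cover_edge (a point): middle of the cover's front (free) edge, on its top face, 248 mm from the hinge line; moves with the cover. The top face is free to push on either side of the fastener.
- latch (a joint): turn of the fastener's slotted disc, rad: 0 = open (slot along the machine's x), growing clockwise from above, 1.571 = locked (slot along y, parallel to the front edge); hard stops at both. Starts 0 to 0.2. Turning takes about 0.12 N m; it stays where left. From about 0.6 its cam passes under a keeper and draws down a cover a few mm proud; if much higher it does not lock.
- slot (a point): centre of the fastener, level with its disc's top; own x axis along the slot, z up along the turning axis. 193 mm from the hinge line: with the cover shut at machine x -91, y 0, z 196 mm. Yellow disc 73 mm across in a fixed black bezel ring 92 mm across, both 16 mm above the cover. The slot crosses the whole disc: 28 mm wide, 73 long, 14 deep, dark floor.
- pliers: crimping pliers with yellow handles and black head lying on the bench, about 230 x 76 x 22 mm, origin under the middle. To be left alone.
- bin: blue open parts bin with connector housings, 160 x 100 x 75 mm, on the bench; origin centre of its underside. To be left alone.
- jar: small clear jar with orange lid, 48 mm across, 52 mm high, standing on the machine's right-hand deck; origin centre of its underside. To be left alone.

How it is judged:
By the outcome, as a careful person would: the job done as asked, in the order asked, and still so for the second after the job is handed in, with the robot touching nothing.
It also fails if it takes over 48 s, if anything falls off the work surface, if the arm or the gripper's body presses on something with over 40 N, if the wrist force passes 120 N, or if a joint passes its speed limit or range.

## Working session

There is one attempt and no reset: what is moved stays moved. The work goes in short steps, Python scripts to look and compute and a tool call to move; the robot and the scene stay as the last step left them, time stands still between calls to the robot, and variables do not carry over. Pictures are saved under pics/ and viewed, about 8 in all and at most 12, crops included, and the job is handed in when it is done.

Besides the shell and the picture viewer there is one more tool, called after ">>>" in YAML: its name, and indented under it one key for each argument. send_rows: Moves the arm, as the interface text tells. Its arguments: {"type":"object","properties":{"motion":{"type":"array"},"hand":{"type":"number"},"squeeze":{"type":"number"}},"required":["motion"]}

```bash
mkdir -p pics; ls; cat > h.py <<'E'
from station import *
import numpy as np, cv2
def cam(n):
    f=grab_frame(n); np.savez('last_%s.npz'%n,**{k:np.array(v) for k,v in f.items()}); return f
def pt(f,u,v,z=None):
    H=f['frame'].shape[0]; fl=H/2/np.tan(np.radians(float(f['vertical_fov']))/2)
    d=float(f['range_z'][int(round(v)),int(round(u))]) if z is None else z
    p=np.array([(u-f['cx'])/fl*d,-(v-f['cy'])/fl*d,-d,1]); return (np.array(f['cam_to_world'])@p)[:3]
E
python3 - <<'E'
from h import *
print(get_state())
for n in('top','side'):
    f=cam(n); print({k:v for k,v in f.items() if k not in('frame','range_z')}); cv2.imwrite(f'pics/{n}0.png',f['frame'])
E
```

```text
pics
{'t': 0.0, 'q': array([ 1.42810260e+00,  3.59392517e-01,  1.10677622e-02, -3.25249765e-04,
       -1.22412402e+00, -2.88110466e-01]), 'qd': array([-0.00028901,  0.00111641, -0.00132509,  0.00075177, -0.00042814,
        0.00058327]), 'joint_efforts': array([ 1.28298463e-03, -5.82720029e+01,  2.93057102e+01,  6.99721277e+00,
        6.89860142e-03, -1.52816228e-04]), 'eef_pos': array([0.28179899, 0.61315043, 0.40372717]), 'ee_rot': array([ 3.13992143e+00, -1.76417775e-04, -4.30914806e-01]), 'force': array([0.51112957, 0.0377455 , 0.16401363]), 'moment': array([ 0.00752318, -0.04021363,  0.00205504]), 'width': 0.0880124675768203}
{'vertical_fov': 52.063754895262214, 'cx': 317.77392875266696, 'cy': 198.79025652717098, 'cam_to_world': array([[ 0.02053718,  0.98689744, -0.16003647,  0.43364423],
       [-0.9997737 ,  0.02116018,  0.00218943, -0.02804095],
       [ 0.00554715,  0.15995529,  0.98710867,  1.13979471],
       [ 0.        ,  0.        ,  0.        ,  1.        ]])}
{'vertical_fov': 47.82803667913642, 'cx': 318.58034105117304, 'cy': 198.95648431115768, 'cam_to_world': array([[ 0.09985535, -0.9261869 ,  0.36360244,  1.03712836],
       [ 0.99496352,  0.09615793, -0.02830625, -0.07128251],
       [-0.00874638,  0.36459769,  0.93112406,  1.34762536],
       [ 0.        ,  0.        ,  0.        ,  1.        ]])}
```

View pics/top0.png

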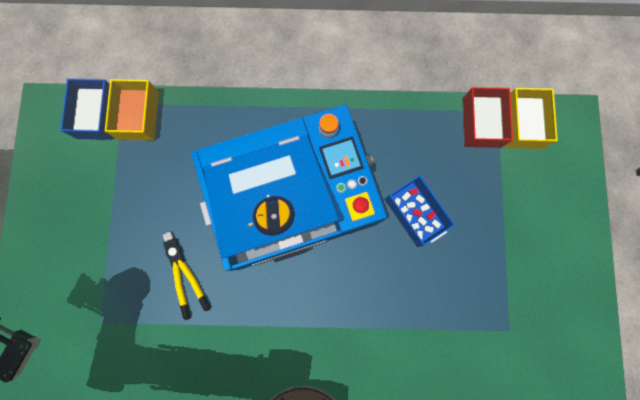

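View pics/side0.png

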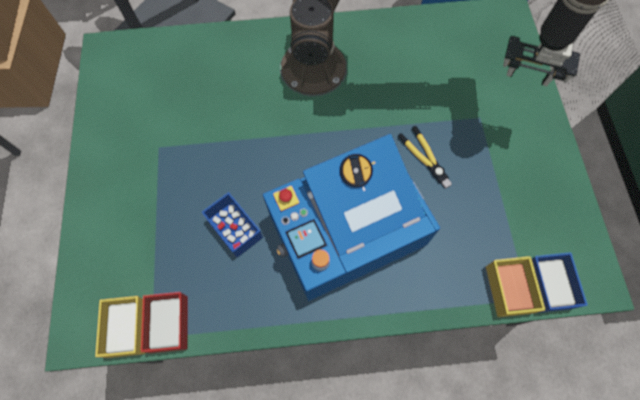

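The top view shows the machine, with the fastener at about (273,215), the E-stop at (361,206) and the jar at (329,124). The bin is near (419,211) and the pliers near (185,275). The side view agrees. Next I'll enlarge the machine to measure it.

```bash
python3 - <<'E'
from h import *
L=np.load('last_top.npz'); f={k:L[k] for k in L}
c=f['frame'][95:280,185:395]; cv2.imwrite('pics/crop1.png',cv2.resize(c,None,fx=3.8,fy=3.2*3.8/3.8,interpolation=cv2.INTER_CUBIC) if 0 else cv2.resize(c,None,fx=3.2,fy=3.2,interpolation=cv2.INTER_CUBIC))
for n in('top','side'):
    L=np.load('last_%s.npz'%n); f={k:L[k] for k in L}
    hsv=cv2.cvtColor(f['frame'],cv2.COLOR_BGR2HSV)
    H,W=hsv.shape[:2]; vv,uu=np.mgrid[0:H,0:W]
    fl=H/2/np.tan(np.radians(float(f['vertical_fov']))/2); d=f['range_z']
    P=np.stack([(uu-f['cx'])/fl*d,-(vv-f['cy'])/fl*d,-d,np.ones_like(d)],-1)@f['cam_to_world'].T
    P=P[...,:3]; np.save('P_%s.npy'%n,P)
    h,s,v=[hsv[...,i] for i in range(3)]
    roi=(P[...,0]>.4)&(P[...,0]<.85)&(abs(P[...,1])<.3)
    red=((h<6)|(h>174))&(s>150)&(v>100)&roi&(P[...,2]>.2)&(P[...,2]<.23)
    yel=(h>15)&(h<32)&(s>140)&(v>120)&roi&(P[...,2]>.21)
    print(n,'estop',red.sum(),P[red].mean(0),'yel',yel.sum(),P[yel].mean(0),P[yel].min(0),P[yel].max(0))
    for zz in(.18,):
        m=(abs(P[...,2]-zz)<.004)&(h>95)&(h<120)&(s>120)&roi
        print('deck',m.sum(),P[m].mean(0),cv2.minAreaRect((P[m][:,:2]*1000).astype(np.float32)))
    m=roi&(P[...,2]>.17)
    print('all', cv2.minAreaRect((P[m][:,:2]*1000).astype(np.float32)))
E
```

```text
top estop 173 [ 0.57204205 -0.12771904  0.21536973] yel 650 [0.60062897 0.02828339 0.27146214] [ 0.43364423 -0.13855525  0.2109008 ] [0.77730314 0.11599978 1.13979471]
deck 6414 [0.68320949 0.01166736 0.17941757] ((624.970458984375, 43.848052978515625), (299.5269470214844, 399.1158142089844), 19.290233612060547)
all ((599.6033935546875, 35.40196228027344), (355.2082824707031, 400.86041259765625), 19.33390235900879)
side estop 107 [ 0.57576804 -0.12577089  0.21836443] yel 251 [0.54052024 0.06826765 0.26329099] [ 0.50980854 -0.11656831  0.21380537] [0.76053853 0.10746987 0.28004492]
deck 3698 [0.69982209 0.01769008 0.18112178] ((622.803466796875, 45.55096435546875), (299.8716735839844, 399.8780212402344), 19.275508880615234)
all ((622.9407958984375, 45.600128173828125), (299.94268798828125, 399.9927978515625), 19.236562728881836)
```

View pics/crop1.png

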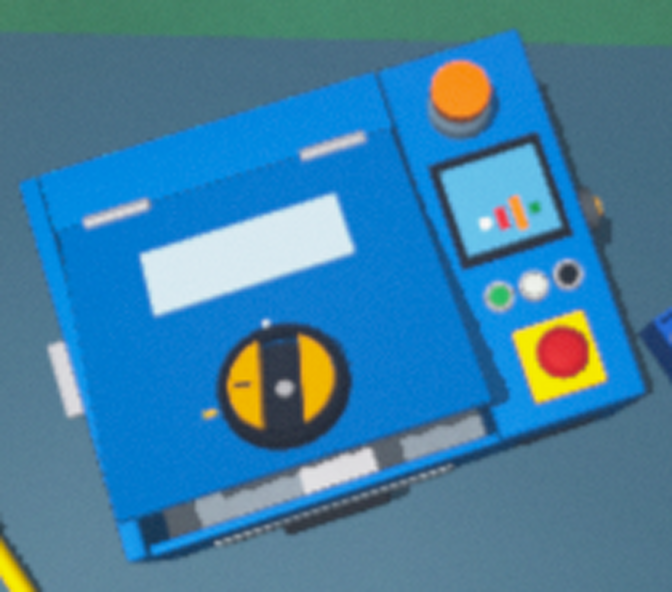

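```bash
cat >> h.py <<'E'
from scipy.spatial.transform import Rotation as R
YAW=np.radians(19.27); O=np.array([.6075,.0919,0])
def m2w(x,y,z): return O+R.from_euler('z',YAW).apply([x/1e3,y/1e3,z/1e3])
def w2m(p): return R.from_euler('z',-YAW).apply(np.asarray(p)-O)*1e3
def tool():
    s=get_state(); return s,R.from_euler('xyz',s['ee_rot'])
def delta(w):   # cm in tool axes to bring the fingertip (178mm ahead) to world w
    s,r=tool(); return r.inv().apply(np.asarray(w)-s['eef_pos']-r.apply([0,0,.178]))*100
def tip():
    s,r=tool(); return w2m(s['eef_pos']+r.apply([0,0,.178]))
def look():
    """cover angle and slot direction from the top camera"""
    f=cam('top'); hsv=cv2.cvtColor(f['frame'],cv2.COLOR_BGR2HSV); h,s,v=cv2.split(hsv)
    H,W=h.shape; vv,uu=np.mgrid[0:H,0:W]; fl=H/2/np.tan(np.radians(float(f['vertical_fov']))/2); d=f['range_z']
    P=(np.stack([(uu-f['cx'])/fl*d,-(vv-f['cy'])/fl*d,-d,np.ones_like(d)],-1)@f['cam_to_world'].T)[...,:3]
    M=w2m(P.reshape(-1,3)).reshape(P.shape)
    m=(abs(abs(M[...,1])-90)<35)&(M[...,0]>-140)&(M[...,0]<90)&(M[...,2]>165)&(M[...,2]<300)&(h>95)&(h<120)&(s>120)
    a=np.polyfit(M[m][:,0],M[m][:,2],1); print('cover angle',-np.arctan(a[0]),'n',m.sum(),'z at -146:',np.polyval(a,-146))
    y=(h>15)&(h<32)&(s>140)&(v>100)&(abs(M[...,1])<45)&(M[...,0]<-30)&(M[...,0]>-150)&(M[...,2]>185)
    n,l,st,c=cv2.connectedComponentsWithStats(y.astype(np.uint8))
    for i in range(1,n):
        if st[i,4]>20: print('yellow',st[i,4],np.round(M[l==i].mean(0),1))
    return f,M
E
python3 - <<'E'
from h import *
look()
for n,p in(('push above',m2w(-112,85,310)),('slot above',m2w(-91,0,225))): print(n,p,delta(p))
E
```

```text
cover angle 0.36460097171354394 n 5109 z at -146: 274.46372592457453
yellow 217 [-74.8 -24.4 264.2]
yellow 225 [-66.5  21.4 260.7]
push above [0.47372321 0.13517552 0.31      ] [37.39948992 35.40814677 -8.35868837]
slot above [0.52159838 0.06186816 0.225     ] [44.81017113 40.05869303  0.148028  ]
```

>>> send_rows:
  motion:
    - {"offset": [0, 0, -5], "turn": 8}
    - {"offset": [2, 2, -9], "turn": 16}
    - {"offset": [5.5, 5.2, -10], "turn": 24}
    - {"offset": [9, 8.5, -10], "turn": 32}
    - {"offset": [12.5, 11.8, -10], "turn": 40}
    - {"offset": [16, 15.1, -10], "turn": 48}
    - {"offset": [19.5, 18.4, -10], "turn": 56}
    - {"offset": [23, 21.7, -10], "turn": 57}
  hand: -0.59

```text
t: 0.95
eef_pos: [0.4004, 0.318, 0.5047]
ee_rot: [-3.142, 0.0, -1.43]
force: [1.9, 0.4, -0.0]
width: 0.0294
```

```bash
python3 - <<'E'
from h import *
s,r=tool(); print(s['t'],s['ee_rot'],s['width'],tip(),delta(m2w(-112,85,310)))
E
```

```text
0.95 [-3.14158511e+00  1.58086348e-04 -1.43029832e+00] 0.029359152818216185 [-120.86308964  281.82309317  326.6758831 ] [19.1339307  -4.69909574  1.66459897]
```

>>> send_rows:
  motion:
    - {"offset": [4.5, -1, 0], "turn": 0}
    - {"offset": [9, -2, 0], "turn": 0}
    - {"offset": [13.5, -3, 0], "turn": 0}
    - {"offset": [17, -3.8, 0], "turn": 0}
    - {"offset": [18.7, -3.8, 0.7], "turn": 0}
    - {"offset": [18.7, -3.8, 1], "turn": 0}
    - {"offset": [18.7, -3.8, 1], "turn": 0}

```text
t: 1.65
eef_pos: [0.4648, 0.1403, 0.4941]
ee_rot: [3.141, -0.0, -1.427]
force: [-0.1, 0.4, 0.2]
width: 0.0183
```

```bash
python3 - <<'E'
from h import *
s,r=tool(); print(s['t'],s['ee_rot'],s['width'],tip(),delta(m2w(-112,85,180)),s['force'],s['moment'])
f=cam('side'); cv2.imwrite('pics/s1.png',cv2.resize(f['frame'][100:280,240:480],None,fx=3.2,fy=3.2,interpolation=cv2.INTER_CUBIC))
E
```

```text
1.65 [ 3.14068410e+00 -2.01942535e-04 -1.42685497e+00] 0.018346081807078904 [-118.91226895   92.78031644  316.14083433] [ 0.62876676 -0.83960251 13.61345348] [-0.10871785  0.40669734  0.17888117] [ 0.11113419 -0.03500293 -0.06719135]
```

View pics/s1.png

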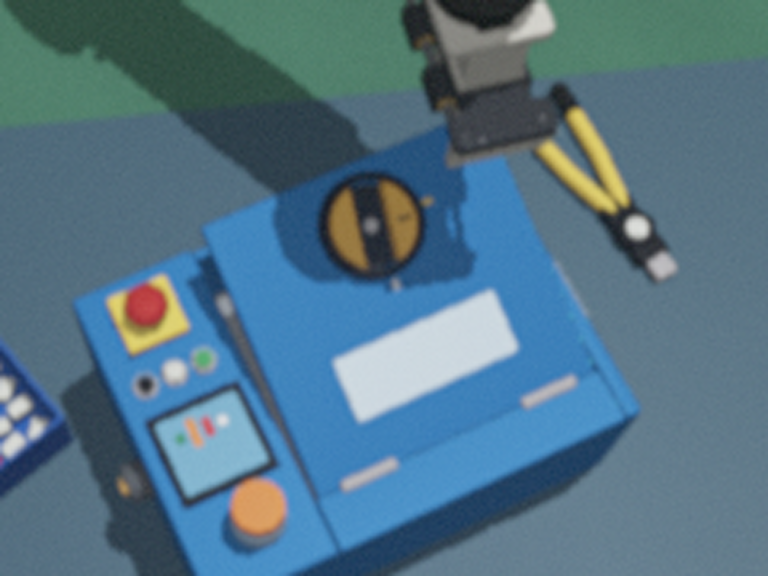

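The gripper sits over the cover's left front corner, clear of the bezel at (372,225), and the spread tips are visible at (450-555,155). I'll shift back a little and descend.

>>> send_rows:
  motion:
    - {"offset": [0.6, -1.5, 1], "turn": 0}
    - {"offset": [0.6, -1.5, 2.5], "turn": 0}
    - {"offset": [0.6, -1.5, 3.5], "turn": 0}
    - {"offset": [0.6, -1.5, 4.2], "turn": 0}
    - {"offset": [0.6, -1.5, 4.9], "turn": 0}
    - {"offset": [0.6, -1.5, 5.6], "turn": 0}
    - {"offset": [0.6, -1.5, 6.3], "turn": 0}
    - {"offset": [0.6, -1.5, 7], "turn": 0}

```text
t: 2.5
eef_pos: [0.4806, 0.1368, 0.4244]
ee_rot: [-3.141, 0.0, -1.426]
force: [-0.5, 0.1, 0.9]
width: 0.0172
```

```bash
python3 - <<'E'
from h import *
s,r=tool(); print(s['t'],s['ee_rot'],tip(),delta(m2w(-104,85,180)),s['force'],s['moment'])
E
```

```text
2.5 [-3.14104916e+00  1.97535390e-04 -1.42551134e+00] [-104.85956515   84.28417344  246.40923073] [-0.08528998 -0.06719128  6.64097755] [-0.47140492  0.09364946  0.9463933 ] [0.05395093 0.13076185 0.00750206]
```

>>> send_rows:
  motion:
    - {"offset": [0, 0, 0.7], "turn": 0}
    - {"offset": [0, 0, 1.4], "turn": 0}
    - {"offset": [0, 0, 2.1], "turn": 0}
    - {"offset": [0, 0, 2.8], "turn": 0}
    - {"offset": [0, 0, 3.5], "turn": 0}
    - {"offset": [0, 0, 4.2], "turn": 0}
    - {"offset": [0, 0, 4.2], "turn": 0}

```text
t: 3.2
eef_pos: [0.4804, 0.1367, 0.3814]
ee_rot: [3.14, -0.001, -1.426]
force: [-0.3, 0.6, -0.9]
width: 0.0179
```

```bash
python3 - <<'E'
from h import *
s,r=tool(); print(s['t'],tip(),s['force'],s['moment'])
look()
E
```

```text
3.2 [-105.52969858   84.18141211  203.43041572] [-0.27245009  0.59938052 -0.85693592] [ 0.06210698 -0.05013725 -0.02429322]
cover angle 0.09717637176804785 n 3317 z at -146: 203.06557169740523
yellow 188 [-94.3 -23.8 213.9]
yellow 200 [-84.7  21.1 212.6]
```

>>> send_rows:
  motion:
    - {"offset": [0, 0, 0.6], "turn": 0}
    - {"offset": [0, 0, 1.1], "turn": 0}
    - {"offset": [0, 0, 1.5], "turn": 0}
    - {"offset": [0, 0, 1.8], "turn": 0}
    - {"offset": [0, 0, 2.0], "turn": 0}
    - {"offset": [0, 0, 2.2], "turn": 0}
    - {"offset": [0, 0, 2.2], "turn": 0}

```text
t: 3.95
eef_pos: [0.4806, 0.1368, 0.3605]
ee_rot: [3.142, -0.0, -1.426]
force: [0.0, -0.1, -0.2]
width: 0.0178
```

```bash
python3 - <<'E'
from h import *
s,r=tool(); print(s['t'],tip(),s['force'],s['moment'])
look()
E
```

```text
3.95 [-104.95221283   84.26526487  182.45716199] [ 0.03918474 -0.08177058 -0.17904448] [ 0.06334637 -0.05395907 -0.052797  ]
cover angle 0.008294889262258782 n 3345 z at -146: 181.50738604832338
yellow 187 [-96.8 -24.1 196.2]
yellow 189 [-87.1  21.1 196.2]
```

Nearly shut. I'll press in small steps until the force rises.

>>> send_rows:
  motion:
    - {"offset": [0, 0, 0.1], "turn": 0}
    - {"offset": [0, 0, 0.2], "turn": 0}
    - {"offset": [0, 0, 0.3], "turn": 0}
    - {"offset": [0, 0, 0.35], "turn": 0}
    - {"offset": [0, 0, 0.35], "turn": 0}

```text
t: 4.5
eef_pos: [0.4806, 0.1368, 0.3584]
ee_rot: [-3.141, 0.0, -1.425]
force: [-4.6, 0.3, 10.0]
width: 0.0181
```

```bash
python3 - <<'E'
from h import *
s,r=tool(); print(s['t'],tip(),s['force'],s['moment'])
look()
E
```

```text
4.5 [-104.78177245   84.24562245  180.36555586] [-4.56703557  0.33781153  9.9938019 ] [ 0.04090163  1.70666985 -0.01673289]
cover angle 0.00020483918652424978 n 3345 z at -146: 179.5908650286713
yellow 182 [-96.6 -24.1 194.9]
yellow 189 [-87.3  21.2 194.8]
```

>>> send_rows:
  motion:
    - {"offset": [0, 0, 0.1], "turn": 0}
    - {"offset": [0, 0, 0.1], "turn": 0}
    - {"offset": [0, 0, -0.5], "turn": 0}
    - {"offset": [0, 0, -2.5], "turn": 0}
    - {"offset": [0, 0, -5.5], "turn": 0.5}
    - {"offset": [0, 0, -5.5], "turn": 0.5}

```text
t: 5.15
eef_pos: [0.4816, 0.1372, 0.416]
ee_rot: [-3.136, 0.002, -1.434]
force: [0.5, -0.7, 0.9]
width: 0.0178
```

```bash
python3 - <<'E'
from h import *
s,r=tool(); print(s['t'],s['ee_rot'],tip(),s['force'],delta(m2w(-91,-1,230)))
f,M=look()
f=cam('side'); hsv=cv2.cvtColor(f['frame'],cv2.COLOR_BGR2HSV); h,sa,v=cv2.split(hsv)
y=(h>12)&(h<34)&(sa>120)&(v>70); y[:155]=0;y[190:]=0;y[:,:335]=0;y[:,380:]=0
n,l,st,c=cv2.connectedComponentsWithStats(y.astype(np.uint8))
for i in range(1,n):
    if st[i,4]>15:
        w=np.array([w2m(pt(f,u,vv)) for vv,u in np.argwhere(l==i)]); print('side yellow',st[i,4],c[i],w.mean(0).round(1))
cv2.imwrite('pics/s2.png',cv2.resize(f['frame'][130:230,290:430],None,fx=5,fy=5,interpolation=cv2.INTER_CUBIC))
E
```

```text
5.15 [-3.13562179e+00  1.84513155e-03 -1.43401620e+00] [-102.78944424   84.39460045  237.99149   ] [ 0.47395836 -0.74189228  0.87412541] [ 8.1377773  -2.84353691  0.80112763]
cover angle 0.00037207450984292836 n 3320 z at -146: 178.83920443737185
yellow 191 [-97.  -23.9 194.8]
yellow 190 [-87.8  21.1 194.7]
side yellow 143 [359.16083916 171.74125874] [-83.9  20.9 205.1]
side yellow 137 [343.31386861 175.53284672] [-95.1 -22.3 197.3]
```

View pics/s2.png

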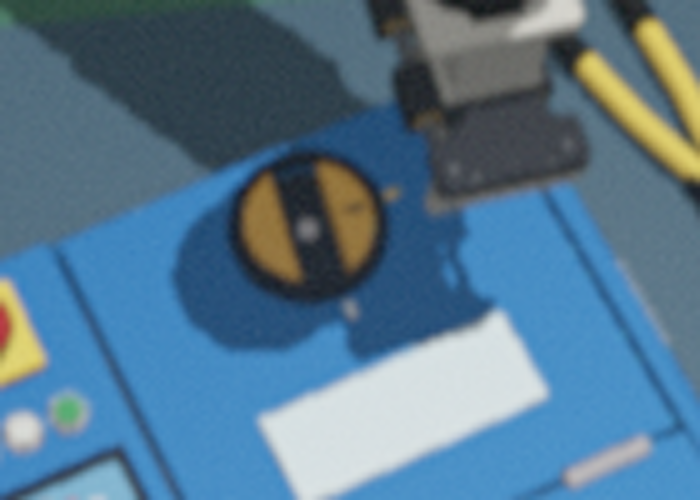

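The cover is shut with its gap lines flush. The slot is clear at crop (308,228), and the tips are at (430-580,200). Next I'll move over the slot.

>>> send_rows:
  motion:
    - {"offset": [4, -1.3, 0], "turn": 0}
    - {"offset": [8, -2.7, 0.5], "turn": 0}
    - {"offset": [8.2, -2.7, 1], "turn": 0}
    - {"offset": [8.2, -2.7, 1], "turn": 0}
    - {"offset": [8.2, -2.7, 1], "turn": 0}

```text
t: 5.75
eef_pos: [0.5182, 0.0594, 0.4015]
ee_rot: [3.14, -0.0, -1.435]
force: [0.3, 0.7, 0.6]
width: 0.0177
```

```bash
python3 - <<'E'
from h import *
s,r=tool(); print(s['t'],s['ee_rot'],tip(),s['force'],s['moment'],delta(m2w(-91,-1,186)))
E
```

```text
5.75 [ 3.14023123e+00 -3.02780793e-04 -1.43464676e+00] [-95.22322233  -1.21249411 223.47668271] [0.32448063 0.69111779 0.58424756] [ 0.10284369 -0.05963379 -0.02395926] [-0.10593488 -0.41476565  3.74707517]
```

>>> send_rows:
  motion:
    - {"offset": [-0.1, -0.4, 1], "turn": 0.2}
    - {"offset": [-0.1, -0.4, 2.0], "turn": 0.2}
    - {"offset": [-0.1, -0.4, 2.4], "turn": 0.2}
    - {"offset": [-0.1, -0.4, 2.7], "turn": 0.2}
    - {"offset": [-0.1, -0.4, 3.0], "turn": 0.2}
    - {"offset": [-0.1, -0.4, 3.2], "turn": 0.2}
    - {"offset": [-0.1, -0.4, 3.2], "turn": 0.2}

```text
t: 6.45
eef_pos: [0.5223, 0.0607, 0.37]
ee_rot: [3.141, -0.0, -1.438]
force: [0.5, -0.0, -1.0]
width: 0.0181
```

```bash
python3 - <<'E'
from h import *
s,r=tool(); print(s['t'],s['ee_rot'],tip(),s['force'],s['moment'],delta(m2w(-91,-1,186)))
E
```

```text
6.45 [ 3.14142362e+00 -6.54038935e-06 -1.43789033e+00] [-90.75212641  -1.29205561 192.00676096] [ 0.4869451  -0.03140529 -1.04639694] [ 0.0944801  -0.00546777 -0.01867308] [-0.0235998   0.03007483  0.60068103]
```

The tips are about 4 mm into the slot with no contact force. I'll go deeper, then start turning.

>>> send_rows:
  motion:
    - {"offset": [0, 0, 0.3], "turn": 0}
    - {"offset": [0, 0, 0.6], "turn": 0}
    - {"offset": [0, 0, 0.6], "turn": 4}
    - {"offset": [0, 0, 0.6], "turn": 8}
    - {"offset": [0, 0, 0.6], "turn": 12}
    - {"offset": [0, 0, 0.6], "turn": 16}
    - {"offset": [0, 0, 0.6], "turn": 20}
    - {"offset": [0, 0, 0.6], "turn": 20}

```text
t: 7.25
eef_pos: [0.5225, 0.0615, 0.3637]
ee_rot: [-3.141, 0.002, -1.789]
force: [1.7, 4.6, -3.0]
width: 0.018
```

```bash
python3 - <<'E'
from h import *
s,r=tool(); print(s['t'],s['ee_rot'],tip(),s['force'],s['moment'],delta(m2w(-91,-1,186)))
E
```

```text
7.25 [-3.14133836e+00  1.74687168e-03 -1.78880260e+00] [-90.01351063  -0.39450344 185.72047388] [ 1.73400575  4.61524331 -2.99978323] [ 1.91184559 -0.45257895  0.12675445] [ 0.10335983  0.05199755 -0.02814643]
```

>>> send_rows:
  motion:
    - {"offset": [0, 0, 0], "turn": 6}
    - {"offset": [0, 0, 0], "turn": 12}
    - {"offset": [0, 0, 0], "turn": 18}
    - {"offset": [0, 0, 0], "turn": 24}
    - {"offset": [0, 0, 0], "turn": 30}
    - {"offset": [0, 0, 0], "turn": 36}
    - {"offset": [0, 0, 0], "turn": 42}
    - {"offset": [0, 0, 0], "turn": 48}

```text
t: 8.05
eef_pos: [0.5225, 0.0613, 0.3638]
ee_rot: [3.141, 0.001, -2.628]
force: [1.1, 3.7, -2.8]
width: 0.018
```

```bash
python3 - <<'E'
from h import *
s,r=tool(); print(s['t'],np.degrees(s['ee_rot']),tip(),s['force'],s['moment'],delta(m2w(-91,-1,186)))
E
```

```text
8.05 [ 1.79952859e+02  6.55124095e-02 -1.50564931e+02] [-90.11497615  -0.64477048 185.79758117] [ 1.14713814  3.68078747 -2.81864184] [ 1.582705   -0.59260899  0.08404516] [ 0.09335925 -0.0193293  -0.02036455]
```

>>> send_rows:
  motion:
    - {"offset": [0, 0, 0], "turn": 4}
    - {"offset": [0, 0, 0], "turn": 8}
    - {"offset": [0, 0, 0], "turn": 11}
    - {"offset": [0, 0, 0], "turn": 14}
    - {"offset": [0, 0, 0], "turn": 16}
    - {"offset": [0, 0, 0], "turn": 16}

```text
t: 8.65
eef_pos: [0.5224, 0.0611, 0.364]
ee_rot: [3.141, 0.0, -2.903]
force: [0.8, 2.1, -0.9]
width: 0.0177
```

```bash
python3 - <<'E'
from h import *
s,r=tool(); print(s['t'],np.degrees(s['ee_rot']),tip(),s['force'],s['moment'],delta(m2w(-91,-1,186)))
E
```

```text
8.65 [ 1.79968156e+02  2.65216326e-02 -1.66357007e+02] [-90.38198629  -0.92970337 185.95144991] [ 0.77105637  2.1482738  -0.93403381] [ 0.99001772 -0.46666341  0.05088793] [ 0.06081204 -0.01305282 -0.00489041]
```

>>> send_rows:
  motion:
    - {"offset": [0, 0, 0], "turn": 1}
    - {"offset": [0, 0, 0], "turn": 2}
    - {"offset": [0, 0, 0], "turn": 3}
    - {"offset": [0, 0, 0], "turn": 4}
    - {"offset": [0, 0, 0], "turn": 4}

```text
t: 9.15
eef_pos: [0.5225, 0.061, 0.3641]
ee_rot: [3.141, 0.0, -2.974]
force: [2.0, 5.0, -4.8]
width: 0.018
```

```bash
python3 - <<'E'
from h import *
s,r=tool(); print(s['t'],np.degrees(s['ee_rot']),tip(),s['force'],s['moment'])
E
```

```text
9.15 [ 1.79988485e+02  2.41256382e-02 -1.70389665e+02] [-90.38666459  -1.08895946 186.09564034] [ 2.02758866  5.00252575 -4.77443056] [ 1.87732398 -0.95791927  0.70144372]
```

The moment has risen to 0.70 N m, against 0.12 needed to turn, so the latch is at its hard stop. I'll unload within the play, then lift straight out and clear.

>>> send_rows:
  motion:
    - {"offset": [0, 0, 0], "turn": -4}
    - {"offset": [0, 0, 0], "turn": -7}
    - {"offset": [0, 0, 0], "turn": -7}
    - {"offset": [0, 0, -1], "turn": -7}
    - {"offset": [0, 0, -3], "turn": -7}
    - {"offset": [0, 0, -7], "turn": -7}
    - {"offset": [0, 0, -11], "turn": -7}
    - {"offset": [0, 0, -11], "turn": -7}

```text
t: 9.95
eef_pos: [0.5232, 0.0604, 0.481]
ee_rot: [-3.141, 0.01, -2.853]
force: [1.1, 0.3, -0.6]
width: 0.0179
```

>>> send_rows:
  motion:
    - {"offset": [0, 0, -4], "turn": 0}
    - {"offset": [0, 0, -6], "turn": 0}
    - {"offset": [-3, 3, -6], "turn": 0}
    - {"offset": [-3, 6, -6], "turn": 0}
    - {"offset": [-3, 6, -6], "turn": 0}

```text
t: 10.45
eef_pos: [0.5337, 0.1288, 0.5344]
ee_rot: [3.141, -0.0, -2.852]
force: [0.2, 0.3, -1.3]
width: 0.018
```

```bash
python3 - <<'E'
from h import *
s,r=tool(); print(s['t'],np.degrees(s['ee_rot']),tip(),s['force'],s['moment'])
f,M=look()
cv2.imwrite('pics/t3.png',cv2.resize(f['frame'][95:330,150:460],None,fx=2.4,fy=2.4,interpolation=cv2.INTER_CUBIC))
f=cam('side');cv2.imwrite('pics/s3.png',cv2.resize(f['frame'][110:320,190:460],None,fx=2.7,fy=2.7,interpolation=cv2.INTER_CUBIC))
E
```

```text
10.45 [ 1.79991409e+02 -1.39182228e-02 -1.63381620e+02] [-57.58245021  59.20843062 356.42093164] [ 0.21499377  0.29504807 -1.33070929] [ 0.02796188 -0.17423408 -0.01838643]
cover angle -0.0002196196321319334 n 3670 z at -146: 178.86559332874194
yellow 155 [-70.4   1.2 194.3]
yellow 219 [-114.9   -1.8  194.4]
```

View pics/t3.png

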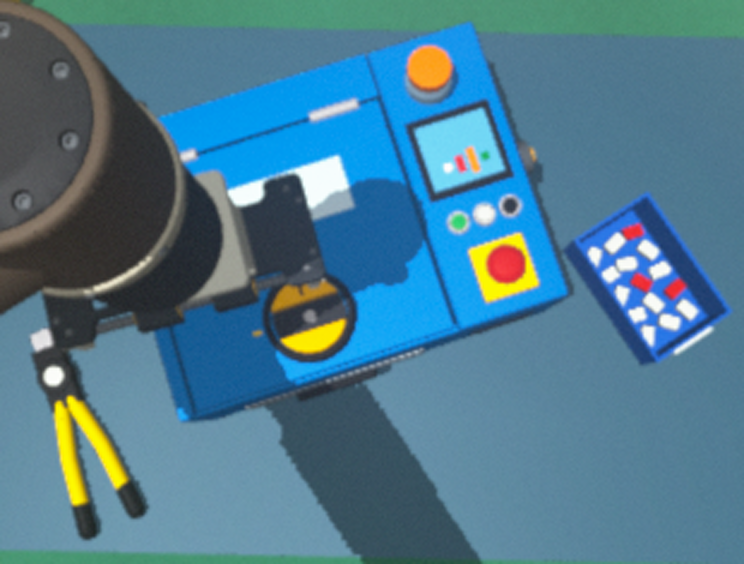

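View pics/s3.png

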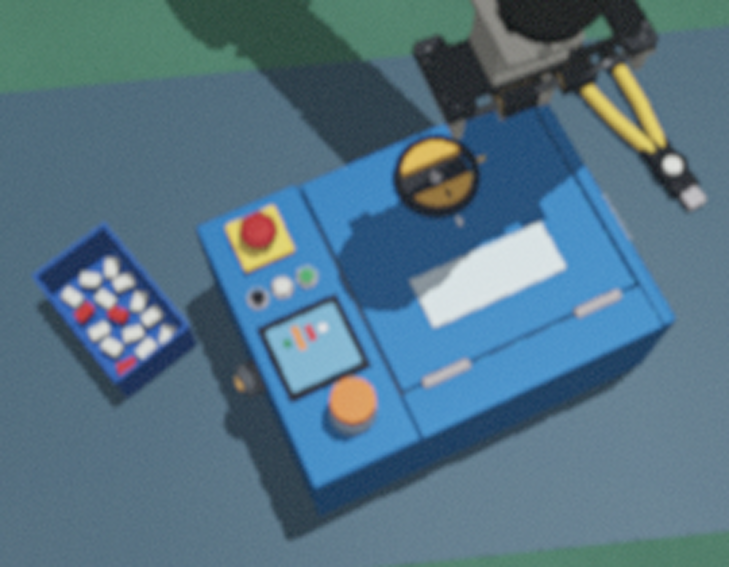

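The slot now appears parallel to the front edge: top crop (310,315), side crop (437,175). Because the gripper hides part of the disc, I'll move aside for a clean measurement.

>>> send_rows:
  motion:
    - {"offset": [0, 4, 0], "turn": 0}
    - {"offset": [0, 8, 0], "turn": 0}
    - {"offset": [0, 12, 0], "turn": 0}
    - {"offset": [0, 16, 0], "turn": 0}
    - {"offset": [0, 18, 0], "turn": 0}
    - {"offset": [0, 18, 0], "turn": 0}

```text
t: 11.15
eef_pos: [0.482, 0.3006, 0.5342]
ee_rot: [-3.141, -0.0, -2.85]
force: [-0.3, -0.4, 0.2]
width: 0.0178
```

```bash
python3 - <<'E'
from h import *
s,r=tool(); print(s['t'],s['force'])
f,M=look()
cv2.imwrite('pics/t4.png',cv2.resize(f['frame'][170:275,220:345],None,fx=5,fy=5,interpolation=cv2.INTER_CUBIC))
E
```

```text
11.15 [-0.26566955 -0.41687704  0.23471643]
cover angle 0.0006026253246659252 n 5213 z at -146: 178.88907119504972
yellow 206 [-68.5  -1.1 194.5]
yellow 204 [-114.8   -1.5  194.7]
```

View pics/t4.png

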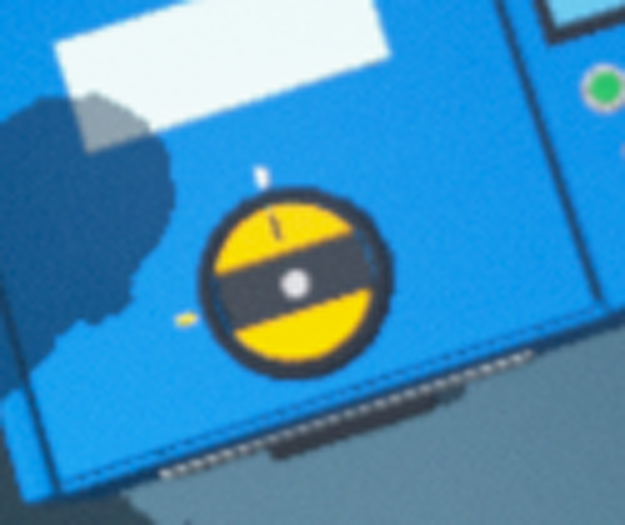

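Seen clear, the slot at (293,285) is parallel to the front edge (0.5° apart by measurement), and the cover angle is about 0. I'll hand in.

```bash
python3 -c "
from station import *
print(job_done())"
```

```text
the job is handed in; nothing more can be done
None
```

The cover is shut and locked, and I handed the job in at about 11 s of the 48 s limit.

- **Cover:** I pushed it down from 0.36 rad beside the fastener with the fingertips until it met its stop. I saw about 10 N there, then pressed 1 mm further without taking a reading. The last camera fit gave an angle of 0.0006 rad, so it is fully shut.
- **Fastener:** I set both fingertips in the slot, spread to about 60 mm over their backs, and turned it clockwise. At the stop the moment was 0.70 N m, against the 0.12 N m needed to turn it. With the view clear, the slot measured about 0.5° from parallel to the front edge, which is within measurement noise.
- **One disagreement:** an earlier slot reading was about 4° off, but the gripper was hiding part of the disc then. The clear view after I moved aside settled it.
- **Other items:** the pliers, bin and jar look unmoved in the pictures; I did not measure their positions. The gripper was well clear of everything at hand-in, with only sensor-noise force. The largest force I read was about 11 N.

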